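Put four mixed-up containers back on their own plates

ROBOT

A 7-joint arm with a two-finger parallel gripper is mounted at the origin on a cart in front of the work surface, level with it; the furniture and walls round the work are solid. World frame = base frame: x ahead of the robot, y to its left, z up, the work surface at z = 0. Lengths are in m, angles in rad, forces in N, time in s.
With the tool pointing down it reaches from about 0.4 to 0.85 m from the base axis. Payload 10.4 kg.
Tool frame: the origin (TCP) lies on the centre line of the jaws, within the pads' length; the fingertips stand 11 mm ahead of it and the grasp point (between the pads) lies 8 mm behind it; z points along the fingers, y is the line along which they close (so a half turn about z gives the same grasp; the last joint's range is limited). The gripper opens to 87 mm and grips with 3 to 60 N. Pads are 19 mm wide; open, the fingers measure 117 mm over their backs; the gripper's body (75 mm by 190 mm) begins 51 mm behind the grasp point.
Start: joints at [1.185, 0.332, -0.065, 1.46, 0.022, 1.35, -0.088], TCP at [0.222, -0.584, 0.234] pointing down, gripper open.
Joint ranges: [-2.6, 2.6], [-0.5, 2.12], [-1.47, 1.34], [0.16, 2.42], [-1.27, 4.41], [0.06, 2.06], [-2.6, 2.6]. Speed limits (rad/s): [2.22, 2.22, 2.79, 2.79, 3.14, 3.14, 3.14].

INTERFACE

Orientations are given as a unit quaternion [x, y, z, w].
In Python, from bench import r gives the robot as it stands.
- The arm moves only by the shell command python3 -m pendant 'ROWS' [OPENING] [FORCE]. ROWS is JSON, a list of rows, each a list of 4 numbers: the shift along the tool's x, y, z in m, then the turn about the tool's z in rad. A call has 1 to 8 rows; each row shifts and turns the commanded pose from where the row before left it, along the tool's axes as they then stand; what a row does not reach is not made up. A row lasts 1/12 s, in which the tool goes at most 41.7 mm and 7.16 degrees, less where a joint would pass 70% of its speed; a pose out of reach is approached as far as the arm can. A call with a gripper value outside its range is refused whole. OPENING is the opening, from 0 (shut) to 1 (fully open), set as the call begins (- or left out, the last holds). The fingers move at their own pace and stop on an object; FORCE is the grip in N (left out, the last holds). Time passes only in rows, so rows that do not move let the fingers close. It gives the time, the measured TCP pose, the force, the opening and the grip force at its end, in the units of the state.
- r.read_state(): the state, without advancing time (a new reading comes with each control period).
- r.camera(name): name is "scene" or "top" or "wrist"; returns a dict with "img" (420x560x3 uint8, red, green, blue), "camera_matrix" (3x3 intrinsics, pixels), "xyz" and "attitude" of the camera in the world. Camera axes: x right, y down, z forward; pixel columns grow to the right and rows downward; lengths in m; the calibration is good to about 2 mm. A picture is of the moment at which its call begins. There is no depth.
- r.close_job(): hands the job in; it is judged then, once.
Trained networks look in the newest picture that a camera, given by its name, has taken for a name from the list of things; names that differ only in an ending like _2 or _b are one class to them, and where a whole thing is asked for, a point or a joint stands for the part that bears it (a point fixed in the world has none). Each returns a list of dicts, best first, with "score" (0 to 1); they miss things now and then, are a little off and sometimes report something else, mostly with a low value. They report only what shows in the picture. A call takes as long as a camera call. They do not tell look-alikes from the thing itself.
- r.outline_of(thing, camera): "mask" (420x560 bool, what is visible of it) and "bbox" ([centre column, centre row, width, height] in pixels, round what is visible of it).
The state is a dict: "time": time; "joint_positions": joint angles; "joint_vel": joint speeds; "joint_torque": joint torques, N m; "ee_pos": TCP position; "eef_rot": TCP orientation; "ft_force": force on the tool from outside, world axes, zero at the start; "torque": the same for the moment, N m; "width": finger opening in m; "grip_force": force on a finger pad.
Only numpy, scipy, OpenCV 4.12 (cv2) and the standard library are available. Lean on these libraries where they do the work, as an engineer would, in place of code of your own. Each camera call takes 0.05 s, during which the arm holds its last target. There are 200 camera calls.

TASK

The four containers at the medicine place all stand on each other's plates. Put each one upright in the middle of its own plate: the sample cup on the round plate, the brown bottle with the tall white cap on the square plate, the small brown vial on the cross-shaped plate, and the carton on the oblong plate, lying lengthwise along it. The empty rimmed tray is there to park things on the way; do not tip anything over.

Things in the scene. Friction and masses are not known exactly. Their poses are not given: they have to be found in the camera images.
- cup: screw-cap sample cup, clear with a lid wider than the rest: 55 mm across up to 52 mm high, lid 60 mm across, 64 mm high in all; origin: centre of its underside; z up
- bottle: brown glass bottle with a tall white cap: 45 mm across, straight up to about 55 mm, 93 mm high with the cap; origin: centre of its underside; z up
- vial: small brown glass vial with a blue cap: 32 mm across, straight up to about 38 mm, 62 mm high with the cap; origin: centre of its underside; z up
- carton: white carton with a blue band standing on its long narrow side: 32 mm wide (its x), 85 mm long (its y), 48 mm high; origin: centre of its underside; z up
- round_plate: round 8 mm thick, fixed, flat, rimless steel plate with a grey non-slip inlay, 116 mm across; origin: centre of its underside on the worktop (top 8 mm higher); z up
- square_plate: square 8 mm thick, fixed, flat, rimless steel plate with a grey non-slip inlay, 106 by 106 mm; origin: centre of its underside on the worktop (top 8 mm higher); z up, sides along x and y
- oblong_plate: oblong 8 mm thick, fixed, flat, rimless steel plate with a grey non-slip inlay, 70 mm (its x) by 150 mm (its y); origin: centre of its underside on the worktop (top 8 mm higher); z up
- cross_plate: 8 mm thick, fixed, flat, rimless steel plate with a grey non-slip inlay in the shape of a plus sign, arms 60 mm wide and 136 mm from end to end along its x and y; origin: centre of its underside on the worktop (top 8 mm higher); z up
- spare_tray: empty square aluminium tray, fixed, 140 by 140 mm, with a rim 11 mm high and 3 mm thick and a flat floor 3 mm above the worktop; origin: centre of its underside on the worktop; sides along x and y, z up
There are look-alikes about, which are no part of the job. What is shaped like the carton but orange or red is not meant.

How it is judged:
By the outcome, as a careful person would: the job done as asked, in the order asked, and still so for the second after the job is handed in, with the robot touching nothing.
It also fails if it takes over 144 s, if anything falls off the work surface, if the arm or the gripper's body presses on something with over 40 N, if the wrist force passes 120 N, or if a joint passes its speed limit or range.

## Working session

There is one attempt and no reset: what is moved stays moved. The work goes in short steps, Python scripts to look and compute and a shell command to move; the robot and the scene stay as the last step left them, time stands still between calls to the robot, and variables do not carry over. Pictures are saved under pics/ and viewed, at most 14 in all, crops included, and the job is handed in when it is done.

```bash
ls; mkdir -p pics
python3 - <<'E'
from bench import r
import cv2
s=r.read_state(); print({k:s[k] for k in('time','ee_pos','eef_rot','width')})
for c in('scene','top'):
    d=r.camera(c); print(c,d['xyz'],d['attitude'],d['camera_matrix'])
    cv2.imwrite(f'pics/{c}0.png',d['img'][:,:,::-1])
    for t in 'cup bottle vial carton round_plate square_plate oblong_plate cross_plate spare_tray'.split():
        print(t,[(round(o['score'],2),[round(v) for v in o['bbox']]) for o in r.outline_of(t,c)])
E
```

```text
pics
{'time': 0.0, 'ee_pos': array([ 0.22167954, -0.58396728,  0.23277899]), 'eef_rot': array([ 9.83593063e-01,  1.80400133e-01, -1.53113652e-04, -6.74819915e-04]), 'width': 0.08677430665388651}
scene [-0.12074553  0.43502467  0.72411198] [-0.45154543  0.78769057 -0.36552468  0.20504144] [[466.31341953   0.         279.4340097 ]
 [  0.         466.31341953 213.62325432]
 [  0.           0.           1.        ]]
cup [(0.57, [317, 179, 24, 32])]
bottle [(0.64, [190, 290, 28, 44])]
vial [(0.87, [417, 203, 15, 25])]
carton [(0.96, [231, 338, 48, 46]), (0.91, [268, 158, 22, 32]), (0.67, [171, 192, 23, 36]), (0.66, [209, 220, 33, 41]), (0.21, [413, 213, 47, 33])]
round_plate [(0.59, [413, 212, 50, 34])]
square_plate [(0.8, [210, 236, 65, 38])]
oblong_plate [(0.69, [191, 306, 88, 55]), (0.32, [211, 221, 34, 40])]
cross_plate [(0.75, [317, 193, 57, 35])]
spare_tray [(0.98, [324, 252, 82, 65]), (0.57, [413, 212, 48, 30])]
top [ 0.441467   -0.01706113  1.03397174] [ 0.71173729 -0.69901193  0.04742588 -0.0506274 ] [[407.80977388   0.         280.2066524 ]
 [  0.         407.80977388 205.61628435]
 [  0.           0.           1.        ]]
cup [(0.95, [331, 180, 26, 29]), (0.38, [283, 259, 71, 65])]
bottle [(0.84, [159, 255, 23, 24]), (0.26, [330, 184, 56, 56])]
vial [(0.63, [393, 259, 19, 14]), (0.25, [160, 254, 26, 26])]
carton [(0.95, [210, 181, 39, 32]), (0.83, [311, 122, 30, 38]), (0.72, [202, 122, 29, 37]), (0.63, [170, 303, 26, 42])]
round_plate [(0.79, [393, 259, 47, 52])]
square_plate [(0.85, [212, 187, 45, 48])]
oblong_plate [(0.58, [163, 256, 64, 26])]
cross_plate [(0.72, [328, 184, 56, 55])]
spare_tray [(0.95, [281, 259, 72, 66]), (0.72, [160, 255, 27, 26])]
```

Run:
```python
import cv2
i=cv2.imread('pics/top0.png'); cv2.imwrite('pics/top0c.png',cv2.resize(i[90:350,120:460],None,fx=2.3,fy=2.3,interpolation=cv2.INTER_CUBIC))
```

```text
(no output)
```

View pics/top0c.png

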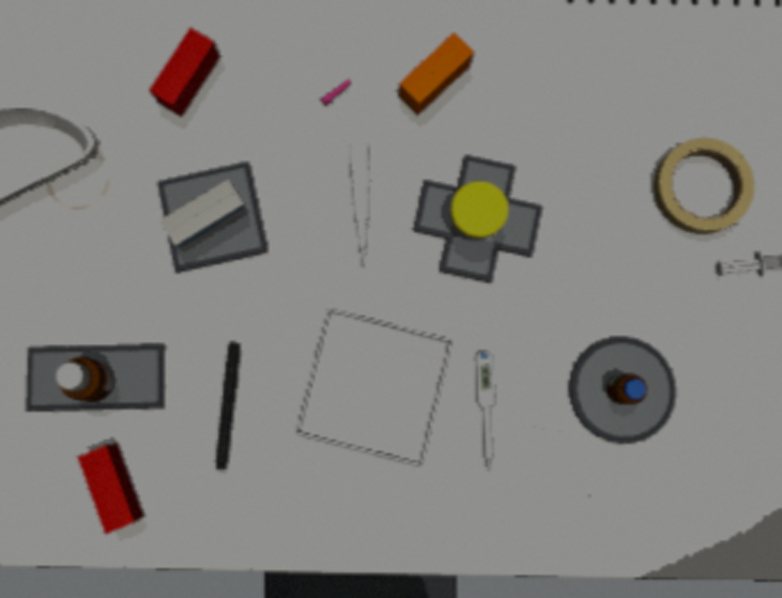

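View pics/scene0.png

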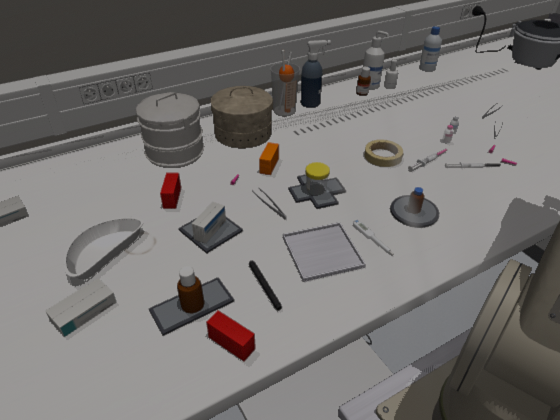

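```bash
cat > h.py <<'E'
import numpy as np, cv2
from scipy.spatial.transform import Rotation as R
from scipy.optimize import minimize
from bench import r
a=np.linspace(0,2*np.pi,40,endpoint=False)
def cyl(prof): return [np.array([[d/2*np.cos(t),d/2*np.sin(t),z] for d,z in prof for t in a])]
def box(x,y,h,z0=0): return np.array([[i*x/2,j*y/2,z] for i in(-1,1) for j in(-1,1) for z in(z0,h)])
M={'cup':cyl([(.055,0),(.055,.052),(.06,.052),(.06,.064)]),'bottle':cyl([(.045,0),(.045,.055),(.028,.065),(.028,.093)]),
'vial':cyl([(.032,0),(.032,.038),(.022,.045),(.022,.062)]),'carton':[box(.032,.085,.048)],
'round_plate':cyl([(.116,0),(.116,.008)]),'square_plate':[box(.106,.106,.008)],'oblong_plate':[box(.07,.15,.008)],
'cross_plate':[box(.06,.136,.008),box(.136,.06,.008)],'spare_tray':[box(.14,.14,.011)]}
def proj(d,P):
    p=R.from_quat(d['attitude']).inv().apply(P-d['xyz'])@np.asarray(d['camera_matrix']).T
    return p[:,:2]/p[:,2:]
def back(d,uv,z):
    v=R.from_quat(d['attitude']).apply(np.linalg.inv(d['camera_matrix'])@[uv[0],uv[1],1.])
    return np.array(d['xyz'])+v*(z-d['xyz'][2])/v[2]
S=4
def sil(d,parts,x,y,yaw,z):
    m=np.zeros((420*S,560*S),np.uint8); T=R.from_euler('z',yaw)
    for P in parts:
        h=cv2.convexHull(((proj(d,T.apply(P)+[x,y,z])+.5)*S-.5).astype(np.float32))
        cv2.fillPoly(m,[np.round(h*16).astype(np.int32)],1,shift=4)
    return m>0
def fit(thing,views,z=0,ignore=None,yaws=(0,)):
    # views: list of (cam dict, mask)
    d,m=views[0]; v,u=np.nonzero(m); c=back(d,(u.mean(),v.mean()),z+.01)
    up=[cv2.resize(mm.astype(np.float32),None,fx=S,fy=S)>.5 for _,mm in views]
    ig=[None if ignore is None or ignore[i] is None else cv2.resize(ignore[i].astype(np.uint8),None,fx=S,fy=S)>0 for i in range(len(views))]
    def f(p):
        s=0
        for (d,_),mm,g in zip(views,up,ig):
            q=sil(d,M[thing],p[0]/100,p[1]/100,p[2] if len(p)>2 else 0,z)
            A,B=q&mm,q|mm
            if g is not None: A=A&~g;B=B&~g
            s-=A.sum()/max(1,B.sum())
        return s/len(views)
    best=None
    for y in yaws:
        x0=[c[0]*100,c[1]*100]+([y] if len(yaws)>1 else [])
        n=len(x0); sim=np.array([x0]+[[x0[j]+(j==i)*(1 if i<2 else .25) for j in range(n)] for i in range(n)])
        o=minimize(f,x0,method='Nelder-Mead',options=dict(initial_simplex=sim,xatol=.005,fatol=1e-4,maxiter=90))
        if best is None or o.fun<best.fun: best=o
    p=best.x; return np.round([p[0]/100,p[1]/100,p[2] if len(p)>2 else 0],4),round(-best.fun,3)
E
cat > loc.py <<'E'
from h import *
on={'cup':'cross_plate','bottle':'oblong_plate','vial':'round_plate','carton':'square_plate'}
seed={'top':dict(cup=(331,180),bottle=(159,255),vial=(393,259),carton=(210,181),round_plate=(393,259),square_plate=(212,187),oblong_plate=(163,256),cross_plate=(328,184),spare_tray=(281,259)),
'scene':dict(cup=(317,179),bottle=(190,290),vial=(417,203),carton=(209,220),round_plate=(413,212),square_plate=(210,236),oblong_plate=(191,306),cross_plate=(317,193),spare_tray=(324,252))}
C={};K={}
for c in seed:
    C[c]=r.camera(c)
    for t,s in seed[c].items():
        l=[o for o in r.outline_of(t,c) if np.hypot(o['bbox'][0]-s[0],o['bbox'][1]-s[1])<9]
        if l: K[t,c]=l[0]['mask']
        else: print('none',t,c)
for t in M:
    ys=(0,) if t in('cup','bottle','vial','round_plate') else (0,.5,1.,1.5,2,2.5) if t in('carton','oblong_plate') else (0,.4,.8,1.2)
    cs=[c for c in seed if (t,c) in K]
    for use in [[c] for c in cs]+([cs] if len(cs)>1 else []):
        ig=None
        if t in on.values():
            o=[k for k in on if on[k]==t][0]
            ig=[cv2.dilate(K[o,c].astype(np.uint8),np.ones((3,3))) if (o,c) in K else None for c in use]
        print(t,use,*fit(t,[(C[c],K[t,c]) for c in use],.008 if t in on else 0,ig,ys))
E
python3 loc.py
```

```text
none round_plate scene
cup ['top'] [ 0.6403 -0.1253  0.    ] 0.888
cup ['scene'] [ 0.6394 -0.1261  0.    ] 0.904
cup ['top', 'scene'] [ 0.6404 -0.126   0.    ] 0.893
bottle ['top'] [0.4567 0.2849 0.    ] 0.876
bottle ['scene'] [0.4537 0.285  0.    ] 0.896
bottle ['top', 'scene'] [0.4555 0.2849 0.    ] 0.879
vial ['top'] [ 0.4555 -0.2854  0.    ] 0.947
vial ['scene'] [ 0.4516 -0.2821  0.    ] 0.899
vial ['top', 'scene'] [ 0.4553 -0.2854  0.    ] 0.901
carton ['top'] [0.6328 0.1667 0.6136] 0.918
carton ['scene'] [0.6319 0.1693 3.7543] 0.917
carton ['top', 'scene'] [0.6332 0.1675 0.5891] 0.913
round_plate ['top'] [ 0.4554 -0.2884  0.    ] 0.953
square_plate ['top'] [0.6387 0.1641 0.2523] 0.95
square_plate ['scene'] [0.6389 0.1655 0.2596] 0.911
square_plate ['top', 'scene'] [0.6389 0.1649 0.2492] 0.924
oblong_plate ['top'] [0.4583 0.2853 0.0605] 0.946
oblong_plate ['scene'] [0.4588 0.2851 3.191 ] 0.914
oblong_plate ['top', 'scene'] [0.4585 0.2851 3.1958] 0.929
cross_plate ['top'] [ 0.6428 -0.1311  1.3753] 0.951
cross_plate ['scene'] [ 0.6396 -0.1292 -0.2087] 0.923
cross_plate ['top', 'scene'] [ 0.642  -0.1308 -0.2018] 0.922
spare_tray ['top'] [ 0.4546 -0.0199 -0.2211] 0.973
spare_tray ['scene'] [ 0.4521 -0.0168 -0.2333] 0.974
spare_tray ['top', 'scene'] [ 0.4535 -0.018   1.3358] 0.959
```

```bash
cat > go.py <<'E'
import sys
from h import *
def st():
    s=r.read_state(); X=R.from_quat(s['eef_rot']).as_matrix(); return s,np.array(s['ee_pos']),X
s,p,X=st(); phi=np.arctan2(X[1,0],X[0,0])
print('t',round(s['time'],2),'p',p.round(4),'phi',round(phi,4),'tilt',X[2,:2].round(4),'w',round(s['width'],4),'q',np.round(s['joint_positions'],2))
for a in sys.argv[1:]:
    v=[float(k) for k in a.split(',')]; t=np.array(v[:3]); f=v[3] if len(v)>3 else phi
    c,n=np.cos(f),np.sin(f); d=t-p
    sh=np.array([c*d[0]+n*d[1],n*d[0]-c*d[1],-d[2]]); turn=phi-f
    print('turn',round(turn,3),'rows',np.ceil(abs(turn)/.12),'then shift',sh.round(4),'rows',np.ceil(np.linalg.norm(sh)/.04)); p=t;phi=f
E
python3 go.py .455,-.285,.13 .455,-.285,.024
```

```text
t 2.0 p [ 0.2218 -0.5843  0.2336] phi 0.3628 tilt [0.     0.0001] w 0.0874 q [ 1.19  0.33 -0.06  1.46  0.02  1.35 -0.09]
turn 0.0 rows 0.0 then shift [ 0.3242 -0.1971  0.1036] rows 10.0
turn 0.0 rows 0.0 then shift [0.    0.    0.106] rows 3.0
```

```bash
python3 -m pendant '[[0.027,-0.0164,0.0086,0],[0.027,-0.0164,0.0086,0],[0.027,-0.0164,0.0086,0],[0.027,-0.0164,0.0086,0],[0.027,-0.0164,0.0086,0],[0.027,-0.0164,0.0086,0],[0.027,-0.0164,0.0086,0],[0.027,-0.0164,0.0086,0]]' 1 15
python3 -m pendant '[[0.027,-0.0164,0.0086,0],[0.027,-0.0164,0.0086,0],[0.027,-0.0164,0.0086,0],[0.027,-0.0164,0.0086,0],[0,0,0,0],[0,0,0,0]]'
python3 - <<'E'
from h import *
d=r.camera('wrist'); cv2.imwrite('pics/w1.png',d['img'][:,:,::-1]); print(d['xyz'],proj(d,np.array([[.455,-.285,.07],[.455,-.285,.008]])))
for t in('vial','round_plate'): print([(round(o['score'],2),np.round(o['bbox'])) for o in r.outline_of(t,'wrist')])
E
python3 go.py .455,-.285,.024
```

```text
time: 2.67
ee_pos: [0.378, -0.3837, 0.1646]
eef_rot: [0.984, 0.18, 0.0, 0.0]
ft_force: [0.2, -0.0, 0.4]
width: 0.0868
grip_force: 0.0
time: 3.17
ee_pos: [0.4558, -0.2835, 0.13]
eef_rot: [0.983, 0.182, -0.0, -0.0]
ft_force: [-0.4, -1.0, -0.3]
width: 0.0872
grip_force: 0.0
[ 0.51755054 -0.25923824  0.28062166] [[282.30196517 236.97987841]
 [281.79154292 214.54238041]]
[(0.9, array([281., 223.,  41.,  58.]))]
[(0.78, array([284., 206., 136., 120.]))]
t 3.32 p [ 0.4543 -0.2867  0.1307] phi 0.361 tilt [-0.0002  0.0008] w 0.0868 q [ 0.75  0.24 -0.31  1.81  0.08  1.1  -0.8 ]
turn 0.0 rows 0.0 then shift [ 0.0013 -0.0013  0.1067] rows 3.0
```

View pics/w1.png

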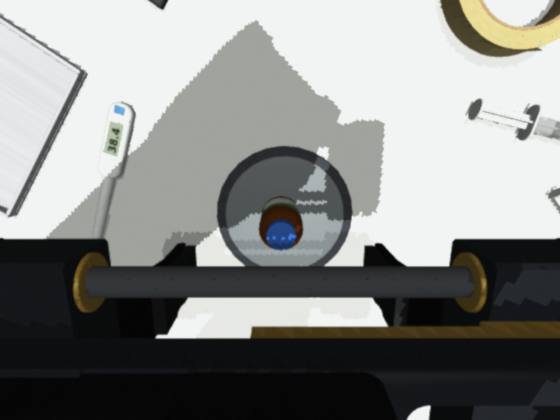

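```bash
python3 -m pendant '[[0,0,0.0265,0],[0,0,0.0265,0],[0,0,0.0265,0],[0,0,0.0265,0],[0,0,0,0]]' 
python3 -m pendant '[[0,0,0,0],[0,0,0,0],[0,0,0,0],[0,0,0,0],[0,0,0,0],[0,0,0,0]]' 0 15
python3 -m pendant '[[0,0,-0.01,0],[0,0,-0.02,0],[0,0,-0.03,0],[0,0,-0.03,0]]'; python3 go.py .4535,-.018,.12 .4535,-.018,.020
```

```text
time: 3.73
ee_pos: [0.4528, -0.286, 0.0212]
eef_rot: [0.984, 0.179, -0.001, -0.001]
ft_force: [-0.7, -0.2, -0.8]
width: 0.0873
grip_force: 0.0
time: 4.23
ee_pos: [0.4551, -0.2856, 0.025]
eef_rot: [0.984, 0.18, 0.0, 0.0]
ft_force: [0.1, -0.1, -1.1]
width: 0.0548
grip_force: 0.0
time: 4.57
ee_pos: [0.4544, -0.2849, 0.1157]
eef_rot: [0.984, 0.181, -0.0, -0.001]
ft_force: [1.1, 0.2, 1.0]
width: 0.0282
grip_force: 0.0
t 4.57 p [ 0.4544 -0.2849  0.1157] phi 0.3631 tilt [-0.0006 -0.0011] w 0.0282 q [ 0.75  0.26 -0.31  1.82  0.09  1.08 -0.8 ]
turn 0.0 rows 0.0 then shift [ 0.094  -0.2498 -0.0043] rows 7.0
turn 0.0 rows 0.0 then shift [0.  0.  0.1] rows 3.0
```

Run:
```python
from h import *
s=r.read_state(); print(s['width'],s['grip_force'])
for c in('wrist','scene'):
    d=r.camera(c); cv2.imwrite(f'pics/{c}2.png',d['img'][:,:,::-1])
    print(c,[(round(o['score'],2),np.round(o['bbox'])) for o in r.outline_of('vial',c)])
s=r.read_state(); print(s['width'],s['grip_force'])
w=cv2.imread('pics/wrist2.png')[100:300,180:400]; q=cv2.imread('pics/scene2.png')[130:280,330:500]
cv2.imwrite('pics/c2.png',np.hstack([cv2.resize(w,(400,360)),cv2.resize(q,(400,360))]))
```

```text
0.02823937797925182 0.0
wrist [(0.7, array([280., 226.,  44.,  56.]))]
scene []
0.012157488687724451 0.0
```

View pics/c2.png

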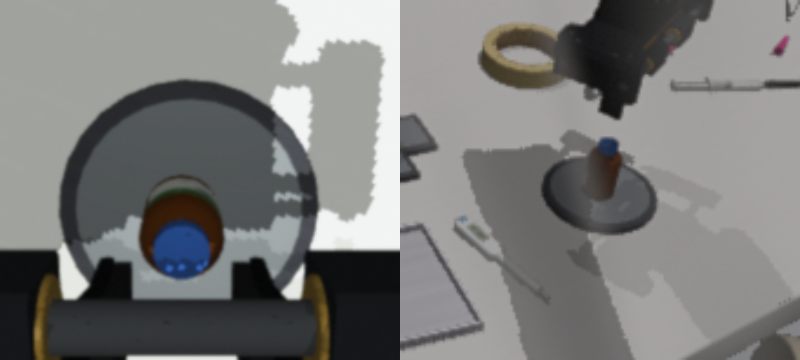

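```bash
python3 -m pendant '[[0,0,0,0],[0,0,0,0],[0,0,0,0],[0,0,0,0],[0,0,0,0],[0,0,0,0],[0,0,0,0],[0,0,0,0]]' 0.65 15
python3 -m pendant '[[0,0,0,0],[0,0,0,0],[0,0,0.03,0],[0,0,0.03,0],[0,0,0.02,0],[0,0,0.01,0],[0,0,0,0]]'
python3 -m pendant '[[0,0,0,0],[0,0,0,0],[0,0,0,0],[0,0,0,0],[0,0,0,0],[0,0,0,0],[0,0,0,0],[0,0,0,0]]' 0 15
```

```text
time: 5.43
ee_pos: [0.4549, -0.2853, 0.1143]
eef_rot: [0.984, 0.18, -0.0, -0.0]
ft_force: [-0.4, 0.1, 0.2]
width: 0.054
grip_force: 0.0
time: 6.02
ee_pos: [0.4537, -0.2846, 0.0224]
eef_rot: [0.984, 0.18, -0.001, -0.001]
ft_force: [-0.3, -0.0, -0.3]
width: 0.0565
grip_force: 0.0
time: 6.68
ee_pos: [0.4554, -0.2857, 0.0252]
eef_rot: [0.984, 0.18, 0.0, 0.001]
ft_force: [-1.6, 0.2, 6.9]
width: 0.0313
grip_force: 15.0
```

```bash
python3 -m pendant '[[0,0,-0.01,0],[0,0,-0.02,0],[0,0,-0.03,0],[0,0,-0.03,0]]'
python3 -m pendant '[[0.0117,-0.0313,0,0],[0.0117,-0.0313,0,0],[0.0117,-0.0313,0,0],[0.0117,-0.0313,0,0],[0.0117,-0.0313,0,0],[0.0117,-0.0313,0,0],[0.0117,-0.0313,0,0],[0.0117,-0.0313,0,0]]'
python3 -m pendant '[[0,0,0,0],[0,0,0,0]]'; python3 go.py .4535,-.018,.0195
```

```text
time: 7.02
ee_pos: [0.4543, -0.2849, 0.1155]
eef_rot: [0.984, 0.181, -0.001, -0.001]
ft_force: [1.4, -0.8, 0.0]
width: 0.0311
grip_force: 15.0
time: 7.68
ee_pos: [0.4532, -0.0166, 0.1151]
eef_rot: [0.984, 0.18, 0.0, 0.0]
ft_force: [1.1, 0.1, 0.6]
width: 0.0315
grip_force: 15.0
time: 7.85
ee_pos: [0.4536, -0.0164, 0.115]
eef_rot: [0.983, 0.182, 0.0, 0.0]
ft_force: [0.2, 0.6, -0.7]
width: 0.0314
grip_force: 15.0
t 7.85 p [ 0.4536 -0.0164  0.115 ] phi 0.3667 tilt [0.0005 0.0006] w 0.0314 q [ 0.45  0.1  -0.54  2.01  0.06  1.04 -1.32]
turn 0.0 rows 0.0 then shift [-0.0006  0.0015  0.0955] rows 3.0
```

```bash
python3 -m pendant '[[0,0,0.03,0],[0,0,0.03,0],[0,0,0.02,0],[0,0,0.008,0],[0,0,0.003,0],[0,0,0.003,0],[0,0,0,0]]'
python3 -m pendant '[[0,0,0,0],[0,0,0,0],[0,0,0,0],[0,0,0,0],[0,0,0,0],[0,0,0,0]]' 0.8
python3 -m pendant '[[0,0,-0.02,0],[0,0,-0.04,0],[0,0,-0.04,0],[0,0,0,0]]'; python3 go.py .6403,-.126,.12 .6403,-.126,.026
```

```text
time: 8.43
ee_pos: [0.4542, -0.0185, 0.021]
eef_rot: [0.984, 0.18, 0.001, 0.0]
ft_force: [0.4, 0.4, -0.5]
width: 0.0315
grip_force: 15.0
time: 8.93
ee_pos: [0.4536, -0.0181, 0.0205]
eef_rot: [0.984, 0.18, 0.0, 0.0]
ft_force: [-0.3, -0.1, 1.3]
width: 0.063
grip_force: 0.0
time: 9.27
ee_pos: [0.4573, -0.0177, 0.1271]
eef_rot: [0.984, 0.181, 0.005, 0.001]
ft_force: [1.4, -0.1, 1.0]
width: 0.0698
grip_force: 0.0
t 9.27 p [ 0.4573 -0.0177  0.1271] phi 0.3633 tilt [0.0086 0.0045] w 0.0698 q [ 0.46  0.09 -0.54  2.    0.05  1.06 -1.31]
turn 0.0 rows 0.0 then shift [0.1326 0.1662 0.0071] rows 6.0
turn 0.0 rows 0.0 then shift [0.    0.    0.094] rows 3.0
```

```bash
python3 -m pendant '[[0.0227,0.0279,0,0],[0.0227,0.0279,0,0],[0.0227,0.0279,0,0],[0.0227,0.0279,0,0],[0.0227,0.0279,0,0],[0.0227,0.0279,0,0],[0,0,0,0],[0,0,0,0]]' 1
python3 go.py .6403,-.126,.026
python3 - <<'E'
from h import *
d=r.camera('wrist'); K={}
for t in('cup','cross_plate'):
    l=r.outline_of(t,'wrist'); print([(round(o['score'],2),np.round(o['bbox'])) for o in l])
    if l: K[t]=l[0]['mask']
d2=r.camera('top'); 
for t in K: print(t,fit(t,[(d,K[t])],.008 if t=='cup' else 0,[K['cup']] if t!='cup' and 'cup' in K else None,(0,) if t=='cup' else (-.2,0.1)))
l=r.outline_of('vial','top'); print([(round(o['score'],2),np.round(o['bbox'])) for o in l]); print(fit('vial',[(d2,l[0]['mask'])],.003))
E
python3 go.py .6403,-.126,.026
```

```text
time: 9.93
ee_pos: [0.6408, -0.1271, 0.119]
eef_rot: [0.984, 0.18, -0.001, -0.001]
ft_force: [-1.1, 0.4, -0.3]
width: 0.0871
grip_force: 0.0
t 9.93 p [ 0.6408 -0.1271  0.119 ] phi 0.3612 tilt [-0.0009 -0.0012] w 0.0871 q [ 0.45  0.51 -0.43  1.49  0.22  1.19 -1.23]
turn 0.0 rows 0.0 then shift [-0.0001 -0.0012  0.093 ] rows 3.0
[(0.8, array([278., 228.,  94.,  78.]))]
[(0.61, array([283., 196., 172., 140.]))]
cup (array([ 0.6394, -0.1245,  0.    ]), np.float64(0.791))
cross_plate (array([ 0.6416, -0.1294, -0.2013]), np.float64(0.833))
[(0.66, array([283., 258.,  15.,  14.]))]
(array([ 0.455 , -0.0199,  0.    ]), np.float64(0.942))
t 10.18 p [ 0.6398 -0.1255  0.1209] phi 0.3638 tilt [0.0002 0.0004] w 0.0874 q [ 0.45  0.51 -0.44  1.5   0.22  1.19 -1.23]
turn 0.0 rows 0.0 then shift [0.0003 0.0007 0.0949] rows 3.0
```

```bash
python3 -m pendant '[[0,0,0.03,0],[0,0,0.03,0],[0,0,0.023,0],[0,0,0.0105,0],[0,0,0,0]]'
python3 -m pendant '[[0,0,0,0],[0,0,0,0],[0,0,0,0],[0,0,0,0],[0,0,0,0],[0,0,0,0],[0,0,0,0],[0,0,0,0]]' 0 15
```

```text
time: 10.6
ee_pos: [0.6384, -0.1257, 0.0248]
eef_rot: [0.984, 0.181, -0.002, -0.001]
ft_force: [-0.5, 0.2, 0.3]
width: 0.0872
grip_force: 0.0
time: 11.27
ee_pos: [0.6408, -0.1263, 0.0277]
eef_rot: [0.984, 0.18, 0.001, 0.0]
ft_force: [-1.1, -0.2, 6.3]
width: 0.0591
grip_force: 15.0
```

```bash
python3 -m pendant '[[0,0,0,0],[0,0,0,0],[0,0,0,0],[0,0,-0.015,0],[0,0,-0.013,0],[0,0,0,0]]' 0.85
python3 -m pendant '[[0,0,0,0],[0,0,0,0],[0,0,0,0],[0,0,0,0],[0,0,0,0],[0,0,0,0]]' 0 20
python3 -m pendant '[[0,0,-0.01,0],[0,0,-0.02,0],[0,0,-0.03,0],[0,0,-0.03,0],[0,0,0,0]]'; python3 go.py .4554,-.287,.145 .4554,-.287,.054
```

```text
time: 11.77
ee_pos: [0.6424, -0.1263, 0.059]
eef_rot: [0.984, 0.18, 0.002, 0.001]
ft_force: [0.8, 0.9, 1.3]
width: 0.0738
grip_force: 0.0
time: 12.27
ee_pos: [0.6401, -0.1262, 0.0546]
eef_rot: [0.984, 0.18, -0.0, -0.0]
ft_force: [-0.9, 1.0, 0.6]
width: 0.0587
grip_force: 20.0
time: 12.68
ee_pos: [0.6434, -0.1262, 0.1523]
eef_rot: [0.984, 0.18, 0.004, 0.002]
ft_force: [1.4, -0.4, -0.3]
width: 0.059
grip_force: 20.0
t 12.68 p [ 0.6434 -0.1262  0.1523] phi 0.3629 tilt [0.0082 0.0047] w 0.059 q [ 0.45  0.48 -0.44  1.46  0.21  1.23 -1.22]
turn 0.0 rows 0.0 then shift [-0.2328  0.0836  0.0073] rows 7.0
turn 0.0 rows 0.0 then shift [0.    0.    0.091] rows 3.0
```

```bash
python3 -m pendant '[[-0.0288,0.0107,0,0],[-0.0288,0.0107,0,0],[-0.0288,0.0107,0,0],[-0.0288,0.0107,0,0],[-0.0288,0.0107,0,0],[-0.0288,0.0107,0,0],[-0.0288,0.0107,0,0],[-0.0288,0.0107,0,0]]'
python3 -m pendant '[[0,0,0,0],[0,0,0,0],[0,0,0,0],[0,0,0,0]]'
python3 - <<'E'
from h import *
d=r.camera('wrist'); K={}
for t in('cup','round_plate'):
    l=r.outline_of(t,'wrist'); print([(round(o['score'],2),np.round(o['bbox'])) for o in l])
    if l: K[t]=l[0]['mask']
s=r.read_state(); print(s['ee_pos'])
if 'cup' in K: print(fit('cup',[(d,K['cup'])],.098))
if 'round_plate' in K: print(fit('round_plate',[(d,K['round_plate'])],0,[K.get('cup')]))
E
python3 go.py .4554,-.288,.054
```

```text
time: 13.35
ee_pos: [0.4542, -0.2888, 0.1455]
eef_rot: [0.984, 0.18, 0.0, 0.0]
ft_force: [-0.1, -1.0, -0.8]
width: 0.0588
grip_force: 20.0
time: 13.68
ee_pos: [0.4563, -0.2869, 0.1452]
eef_rot: [0.983, 0.181, 0.0, -0.0]
ft_force: [1.0, -0.8, 0.3]
width: 0.0589
grip_force: 20.0
[(0.65, array([280., 266., 132., 126.]))]
[(0.72, array([280., 194., 129.,  96.]))]
[ 0.45603691 -0.2870926   0.14488269]
(array([ 0.4559, -0.2864,  0.    ]), np.float64(0.574))
(array([ 0.4547, -0.2873,  0.    ]), np.float64(0.949))
t 13.83 p [ 0.456  -0.2871  0.1449] phi 0.3646 tilt [ 0.0003 -0.0001] w 0.0587 q [ 0.81  0.24 -0.38  1.79  0.1   1.14 -0.8 ]
turn 0.0 rows 0.0 then shift [-0.0009  0.0006  0.0909] rows 3.0
```

```bash
python3 -m pendant '[[0,0,0.03,0],[0,0,0.03,0],[0,0,0.02,0],[0,0,0.005,0],[0,0,0.003,0],[0,0,0.002,0],[0,0,0,0]]'
python3 -m pendant '[[0,0,0,0],[0,0,0,0],[0,0,0,0],[0,0,0,0],[0,0,-0.02,0],[0,0,-0.03,0],[0,0,-0.02,0],[0,0,0,0]]' 0.85
python3 go.py .4535,-.018,.125 .4535,-.018,.0195
```

```text
time: 14.42
ee_pos: [0.4561, -0.2882, 0.0558]
eef_rot: [0.984, 0.181, 0.001, 0.001]
ft_force: [-0.6, -0.3, 0.3]
width: 0.0591
grip_force: 20.0
time: 15.08
ee_pos: [0.4575, -0.2892, 0.1295]
eef_rot: [0.984, 0.18, 0.002, 0.002]
ft_force: [0.1, -0.3, 0.5]
width: 0.0742
grip_force: 0.0
t 15.08 p [ 0.4575 -0.2892  0.1295] phi 0.3627 tilt [0.004  0.0056] w 0.0742 q [ 0.81  0.25 -0.38  1.8   0.11  1.1  -0.81]
turn 0.0 rows 0.0 then shift [ 0.0925 -0.2549  0.0045] rows 7.0
turn 0.0 rows 0.0 then shift [0.     0.     0.1055] rows 3.0
```

```bash
python3 -m pendant '[[0.0118,-0.0316,0,0],[0.0118,-0.0316,0,0],[0.0118,-0.0316,0,0],[0.0118,-0.0316,0,0],[0.0118,-0.0316,0,0],[0.0118,-0.0316,0,0],[0.0118,-0.0316,0,0],[0.0118,-0.0316,0,0]]' 0.65
python3 -m pendant '[[0,0,0,0],[0,0,0,0],[0,0,0,0],[0,0,0,0]]'
python3 go.py .4537,-.0185,.0195;python3 go.py|tail -1;  python3 - <<'E'
from h import *
for c in('top','scene'):
    d=r.camera(c);
    if c=='scene': cv2.imwrite('pics/scene3.png',d['img'][:,:,::-1])
    for t,z in(('cup',.008),('vial',.003)):
        l=r.outline_of(t,c); print(c,t,[(round(o['score'],2),np.round(o['bbox'])) for o in l])
        if l: print(fit(t,[(d,l[0]['mask'])],z))
E
python3 go.py .4537,-.0185,.0195
```

```text
time: 15.75
ee_pos: [0.4534, -0.0167, 0.1248]
eef_rot: [0.984, 0.18, 0.0, 0.0]
ft_force: [0.1, 0.4, -1.6]
width: 0.0566
grip_force: 0.0
time: 16.08
ee_pos: [0.4537, -0.0195, 0.1247]
eef_rot: [0.984, 0.179, -0.0, 0.0]
ft_force: [0.9, -0.2, 0.3]
width: 0.0563
grip_force: 0.0
t 16.08 p [ 0.4537 -0.0195  0.1247] phi 0.3609 tilt [-0.0003  0.0002] w 0.0563 q [ 0.52  0.1  -0.6   2.    0.06  1.06 -1.31]
turn 0.0 rows 0.0 then shift [ 0.0003 -0.0009  0.1052] rows 3.0
t 16.08 p [ 0.4537 -0.0195  0.1247] phi 0.3609 tilt [-0.0003  0.0002] w 0.0563 q [ 0.52  0.1  -0.6   2.    0.06  1.06 -1.31]
top cup [(0.73, array([397., 258.,  28.,  28.]))]
(array([ 0.4562, -0.2904,  0.    ]), np.float64(0.91))
top vial []
scene cup [(0.95, array([419., 198.,  26.,  36.]))]
(array([ 0.4541, -0.2871,  0.    ]), np.float64(0.901))
scene vial [(0.66, array([324., 243.,  16.,  28.]))]
(array([ 0.4525, -0.0169,  0.    ]), np.float64(0.925))
t 16.38 p [ 0.4538 -0.0186  0.1248] phi 0.3619 tilt [-0.  0.] w 0.0565 q [ 0.52  0.1  -0.6   2.    0.06  1.06 -1.31]
turn 0.0 rows 0.0 then shift [-1.000e-04 -2.000e-04  1.053e-01] rows 3.0
```

```bash
python3 -m pendant '[[0,0,0.03,0],[0,0,0.03,0],[0,0,0.03,0],[0,0,0.0145,0],[0,0,0,0]]'
python3 -m pendant '[[0,0,0,0],[0,0,0,0],[0,0,0,0],[0,0,0,0],[0,0,0,0],[0,0,0,0],[0,0,0,0],[0,0,0,0]]' 0 15
python3 -m pendant '[[0,0,-0.01,0],[0,0,-0.02,0],[0,0,-0.03,0],[0,0,-0.03,0],[0,0,0,0],[0,0,0,0],[0,0,0,0]]'; python3 go.py .6418,-.1298,.11
```

```text
time: 16.8
ee_pos: [0.4514, -0.0182, 0.0174]
eef_rot: [0.984, 0.18, -0.003, -0.001]
ft_force: [-1.1, -0.5, -0.2]
width: 0.0567
grip_force: 0.0
time: 17.47
ee_pos: [0.4545, -0.0183, 0.0212]
eef_rot: [0.984, 0.18, 0.001, 0.0]
ft_force: [-1.8, -1.2, 7.8]
width: 0.0311
grip_force: 15.0
time: 18.05
ee_pos: [0.4535, -0.0183, 0.1103]
eef_rot: [0.984, 0.18, -0.0, 0.0]
ft_force: [-0.1, -0.1, -0.8]
width: 0.0311
grip_force: 15.0
t 18.05 p [ 0.4535 -0.0183  0.1103] phi 0.3627 tilt [-0.0001  0.0004] w 0.0311 q [ 0.53  0.12 -0.61  2.02  0.08  1.03 -1.33]
turn 0.0 rows 0.0 then shift [0.1365 0.1711 0.0003] rows 6.0
```

```bash
python3 -m pendant '[[0.0227,0.0285,0,0],[0.0227,0.0285,0,0],[0.0227,0.0285,0,0],[0.0227,0.0285,0,0],[0.0227,0.0285,0,0],[0.023,0.0286,0,0],[0,0,0,0],[0,0,0,0]]'
python3 -m pendant '[[0,0,0,0],[0,0,0,0]]'
python3 go.py .6418,-.1298,.0255
python3 -m pendant '[[0,0,0.03,0],[0,0,0.03,0],[0,0,0.015,0],[0,0,0.005,0],[0,0,0.003,0],[0,0,0.0015,0],[0,0,0,0],[0,0,0,0]]'
python3 go.py .6418,-.1298,.0255
```

```text
time: 18.72
ee_pos: [0.6419, -0.1303, 0.1074]
eef_rot: [0.984, 0.18, -0.002, -0.001]
ft_force: [-1.0, 0.1, -0.1]
width: 0.0313
grip_force: 15.0
time: 18.88
ee_pos: [0.6411, -0.1286, 0.1097]
eef_rot: [0.983, 0.181, -0.001, -0.0]
ft_force: [-0.1, -0.7, -0.4]
width: 0.0311
grip_force: 15.0
t 18.88 p [ 0.6411 -0.1286  0.1097] phi 0.3641 tilt [-0.0012 -0.001 ] w 0.0311 q [ 0.49  0.53 -0.49  1.5   0.26  1.18 -1.25]
turn 0.0 rows 0.0 then shift [0.0002 0.0014 0.0842] rows 3.0
time: 19.55
ee_pos: [0.643, -0.1298, 0.0273]
eef_rot: [0.984, 0.18, 0.001, 0.0]
ft_force: [0.5, 0.8, -0.2]
width: 0.0312
grip_force: 15.0
t 19.55 p [ 0.643  -0.1298  0.0273] phi 0.3628 tilt [0.0018 0.0012] w 0.0312 q [ 0.47  0.62 -0.47  1.55  0.31  1.04 -1.29]
turn 0.0 rows 0.0 then shift [-0.0011 -0.0004  0.0018] rows 1.0
```

```bash
python3 -m pendant '[[0,0,0.0015,0],[0,0,0,0],[0,0,0,0]]'
python3 -m pendant '[[0,0,0,0],[0,0,0,0],[0,0,0,0],[0,0,0,0],[0,0,0,0],[0,0,0,0]]' 0.85
python3 -m pendant '[[0,0,-0.02,0],[0,0,-0.03,0],[0,0,-0.03,0],[0,0,-0.03,0],[0,0,0,0],[0,0,0,0]]'
python3 -m pendant '[[0,0,0,-0.12],[0,0,0,-0.12],[0,0,0,-0.12],[0,0,0,-0.12],[0,0,0,-0.12],[0,0,0,-0.12],[0,0,0,-0.12],[0,0,0,-0.12]]'
python3 -m pendant '[[0,0,0,-0.12],[0,0,0,-0.12],[0,0,0,-0.12],[0,0,0,-0.12],[0,0,0,-0.12],[0,0,0,-0.12],[0,0,0,-0.12],[0,0,0,0]]'
python3 go.py .6325,.1675,.135 .6325,.1675,.135,2.165
```

```text
time: 19.8
ee_pos: [0.6432, -0.1297, 0.0262]
eef_rot: [0.984, 0.18, 0.001, 0.001]
ft_force: [-0.9, -0.1, 7.3]
width: 0.0315
grip_force: 15.0
time: 20.3
ee_pos: [0.6421, -0.1297, 0.0242]
eef_rot: [0.984, 0.18, -0.0, -0.0]
ft_force: [0.1, 0.5, 0.3]
width: 0.0635
grip_force: 0.0
time: 20.8
ee_pos: [0.6432, -0.1298, 0.1364]
eef_rot: [0.984, 0.18, 0.002, 0.001]
ft_force: [-0.4, -0.9, -0.1]
width: 0.074
grip_force: 0.0
time: 21.47
ee_pos: [0.6414, -0.1296, 0.1327]
eef_rot: [0.787, 0.617, -0.001, -0.001]
ft_force: [0.4, -0.2, -0.1]
width: 0.0737
grip_force: 0.0
time: 22.13
ee_pos: [0.6414, -0.1297, 0.1327]
eef_rot: [0.468, 0.884, -0.0, -0.001]
ft_force: [0.5, -0.0, -0.0]
width: 0.0742
grip_force: 0.0
t 22.13 p [ 0.6414 -0.1297  0.1327] phi 2.1685 tilt [ 0.0019 -0.0014] w 0.0742 q [ 0.71  0.61 -0.83  1.46  0.45  1.28  0.44]
turn 0.0 rows 0.0 then shift [ 0.2507  0.1599 -0.0023] rows 8.0
turn 0.003 rows 1.0 then shift [ 0.  0. -0.] rows 0.0
```

```bash
python3 -m pendant '[[0.0313,0.02,0,0],[0.0313,0.02,0,0],[0.0313,0.02,0,0],[0.0313,0.02,0,0],[0.0313,0.02,0,0],[0.0313,0.02,0,0],[0.0313,0.02,0,0],[0.0313,0.02,0,0]]'
python3 -m pendant '[[0,0,0,0],[0,0,0,0],[0,0,0,0]]'
python3 - <<'E'
from h import *
d=r.camera('wrist'); cv2.imwrite('pics/w4.png',d['img'][:,:,::-1]); K={}
for t in('carton','square_plate'):
    l=r.outline_of(t,'wrist'); print([(round(o['score'],2),np.round(o['bbox'])) for o in l])
    if l: K[t]=l[0]['mask']
for t in K: print(t,fit(t,[(d,K[t])],.008 if t=='carton' else 0,[K['carton']] if t!='carton' and 'carton' in K else None,(.6,1.) if t=='carton' else (.25,.5)))
d=r.camera('top')
for t,z in (('vial',.008),('carton',.008),('cup',.008)):
    l=r.outline_of(t,'top')
    if l: print(t,round(l[0]['score'],2),fit(t,[(d,l[0]['mask'])],z,None,(.6,1.) if t=='carton' else (0,)))
E
python3 go.py .6325,.1675,.135
```

```text
time: 22.8
ee_pos: [0.6345, 0.1689, 0.1334]
eef_rot: [0.472, 0.881, -0.0, -0.0]
ft_force: [0.7, -0.5, 0.8]
width: 0.0742
grip_force: 0.0
time: 23.05
ee_pos: [0.6349, 0.1669, 0.1334]
eef_rot: [0.471, 0.882, -0.001, -0.0]
ft_force: [-0.2, -1.2, 0.4]
width: 0.0743
grip_force: 0.0
[(0.97, array([434., 251.,  44.,  35.])), (0.83, array([280., 214.,  48., 107.]))]
[(0.97, array([286., 201., 152., 126.]))]
carton (array([0.7748, 0.2118, 1.4261]), np.float64(0.066))
square_plate (array([0.638 , 0.1665, 0.25  ]), np.float64(0.596))
vial 0.55 (array([ 0.6445, -0.1307,  0.    ]), np.float64(0.919))
carton 0.97 (array([0.3444, 0.2537, 1.9685]), np.float64(0.899))
cup 0.91 (array([ 0.4553, -0.2904,  0.    ]), np.float64(0.884))
t 23.4 p [0.6354 0.1664 0.1343] phi 2.1611 tilt [-0.0003 -0.0001] w 0.0739 q [ 0.28  0.62 -0.87  1.45  0.48  1.29 -0.04]
turn 0.0 rows 0.0 then shift [ 0.0025 -0.0018 -0.0007] rows 1.0
```

View pics/w4.png

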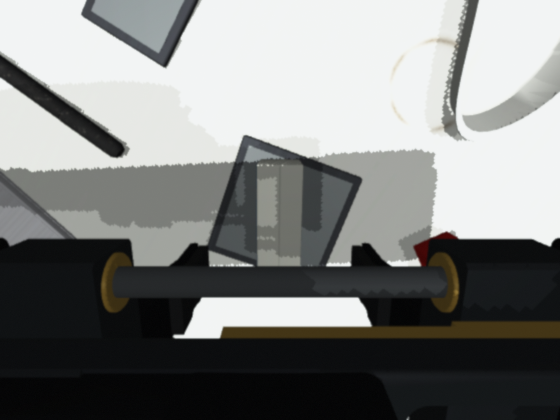

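Run:
```python
from h import *
d=r.camera('wrist'); l=r.outline_of('carton','wrist'); m=[o for o in l if abs(o['bbox'][0]-280)<15][0]['mask']
v,u=np.nonzero(m); print('mask rows',v.min(),v.max(),'cols at 180',u[v==180].min(),u[v==180].max(),'at 230',u[v==230].min(),u[v==230].max())
for x,y,a in((.633,.1675,.6),(.633,.1675,.57)):
    print(proj(d,R.from_euler('z',a).apply(M['carton'][0])+[x,y,.008]).round(1).tolist())
t=r.camera('top'); l=r.outline_of('carton','top'); print([(round(o['score'],2),np.round(o['bbox'])) for o in l])
```

```text
mask rows 158 266 cols at 180 256 302 at 230 256 300
[[259.9, 256.6], [256.2, 279.9], [257.4, 159.8], [252.9, 165.6], [295.9, 256.2], [299.0, 279.5], [296.2, 159.5], [299.6, 165.1]]
[[258.4, 256.0], [254.5, 279.3], [259.0, 159.3], [254.8, 164.9], [294.5, 256.7], [297.3, 280.1], [297.7, 160.1], [301.4, 165.8]]
[(0.87, array([171., 302.,  28.,  40.])), (0.55, array([207., 116.,  19.,  22.])), (0.55, array([310., 122.,  32.,  35.]))]
```

```bash
python3 -m pendant '[[0.002,-0.001,0.03,0],[0,0,0.03,0],[0,0,0.03,0],[0,0,0.0185,0],[0,0,0,0],[0,0,0,0]]'
python3 -m pendant '[[0,0,0,0],[0,0,0,0],[0,0,0,0],[0,0,0,0],[0,0,0,0],[0,0,0,0],[0,0,0,0],[0,0,0,0]]' 0 15
python3 -m pendant '[[0,0,0,0],[0,0,0,0],[0,0,0,0]]'
python3 go.py
```

```text
time: 24.1
ee_pos: [0.6329, 0.1685, 0.0257]
eef_rot: [0.47, 0.883, -0.0, -0.001]
ft_force: [0.3, 0.2, 0.6]
width: 0.074
grip_force: 0.0
time: 24.77
ee_pos: [0.6333, 0.1685, 0.0259]
eef_rot: [0.47, 0.883, -0.0, 0.0]
ft_force: [0.6, -0.5, 1.0]
width: 0.032
grip_force: 14.9
time: 25.02
ee_pos: [0.6333, 0.1685, 0.026]
eef_rot: [0.47, 0.883, -0.0, 0.0]
ft_force: [-1.4, -0.2, 2.4]
width: 0.0317
grip_force: 14.9
t 25.02 p [0.6333 0.1685 0.026 ] phi 2.1628 tilt [-0.0002  0.    ] w 0.0317 q [ 0.24  0.73 -0.81  1.54  0.57  1.12 -0.1 ]
```

```bash
python3 -m pendant '[[0,0,-0.01,0],[0,0,-0.03,0],[0,0,-0.03,0],[0,0,-0.02,0],[0,0,0,0]]'
python3 -m pendant '[[0,0,0,0.107],[0,0,0,0.107],[0,0,0,0.107],[0,0,0,0.107],[0,0,0,0.106],[0,0,0,0],[0,0,0,0]]'
python3 go.py .4535,-.018,.116 .4535,-.018,.021
```

```text
time: 25.43
ee_pos: [0.6352, 0.1698, 0.1214]
eef_rot: [0.47, 0.883, 0.002, 0.002]
ft_force: [0.6, 0.5, 0.2]
width: 0.0319
grip_force: 14.9
time: 26.02
ee_pos: [0.633, 0.1685, 0.1157]
eef_rot: [0.685, 0.729, -0.0, 0.0]
ft_force: [0.3, -0.1, -1.3]
width: 0.0317
grip_force: 14.9
t 26.02 p [0.633  0.1685 0.1157] phi 1.6323 tilt [-0.0005 -0.0003] w 0.0317 q [ 0.21  0.6  -0.76  1.48  0.43  1.23 -0.54]
turn 0.0 rows 0.0 then shift [-0.1751 -0.1906 -0.0003] rows 7.0
turn 0.0 rows 0.0 then shift [0.    0.    0.095] rows 3.0
```

```bash
python3 -m pendant '[[-0.0219,-0.0238,0,0],[-0.0219,-0.0238,0,0],[-0.0219,-0.0238,0,0],[-0.0219,-0.0238,0,0],[-0.0219,-0.0238,0,0],[-0.0219,-0.0238,0,0],[-0.0219,-0.0238,0,0],[-0.0219,-0.0238,0,0]]'
python3 -m pendant '[[0,0,0,0],[0,0,0.03,0],[0,0,0.03,0],[0,0,0.02,0],[0,0,0.008,0],[0,0,0.004,0],[0,0,0.0025,0],[0,0,0,0]]'
python3 go.py .4535,-.018,.021
```

```text
time: 26.68
ee_pos: [0.4519, -0.0184, 0.1155]
eef_rot: [0.685, 0.729, -0.0, -0.0]
ft_force: [-0.0, -0.6, -1.1]
width: 0.0317
grip_force: 14.9
time: 27.35
ee_pos: [0.4539, -0.0173, 0.0219]
eef_rot: [0.686, 0.728, 0.0, 0.0]
ft_force: [0.2, 0.1, -1.7]
width: 0.032
grip_force: 14.9
t 27.35 p [ 0.4539 -0.0173  0.0219] phi 1.63 tilt [-0.0002  0.0008] w 0.032 q [ 0.67  0.31 -0.8   2.08  0.29  0.87 -0.23]
turn 0.0 rows 0.0 then shift [-0.0007 -0.0004  0.0009] rows 1.0
```

```bash
python3 -m pendant '[[0,0,0.001,0],[0,0,0,0],[0,0,0,0]]'
python3 -m pendant '[[0,0,0,0],[0,0,0,0],[0,0,0,0],[0,0,0,0],[0,0,0,0],[0,0,0,0],[0,0,0,0]]' 0.75
python3 -m pendant '[[0,0,-0.02,0],[0,0,-0.03,0],[0,0,-0.04,0],[0,0,-0.035,0],[0,0,0,0],[0,0,0,0]]'
python3 go.py .4552,.285,.145 .4552,.285,.048
```

```text
time: 27.6
ee_pos: [0.4538, -0.0176, 0.021]
eef_rot: [0.686, 0.727, 0.0, 0.001]
ft_force: [-0.3, 0.6, -0.7]
width: 0.0318
grip_force: 14.9
time: 28.18
ee_pos: [0.4533, -0.0174, 0.0203]
eef_rot: [0.686, 0.727, -0.0, 0.0]
ft_force: [0.3, 0.2, 0.9]
width: 0.0635
grip_force: 0.0
time: 28.68
ee_pos: [0.4545, -0.0177, 0.1471]
eef_rot: [0.686, 0.727, 0.001, 0.002]
ft_force: [0.1, -0.2, -0.8]
width: 0.0654
grip_force: 0.0
t 28.68 p [ 0.4545 -0.0177  0.1471] phi 1.6283 tilt [-0.002   0.0037] w 0.0654 q [ 0.78  0.09 -0.86  1.97  0.08  1.11 -0.06]
turn 0.0 rows 0.0 then shift [0.3022 0.0181 0.0021] rows 8.0
turn 0.0 rows 0.0 then shift [0.    0.    0.097] rows 3.0
```

```bash
python3 -m pendant '[[0.0378,0.0024,0,0],[0.0378,0.0024,0,0],[0.0378,0.0024,0,0],[0.0378,0.0024,0,0],[0.0378,0.0024,0,0],[0.0378,0.0024,0,0],[0.0378,0.0024,0,0],[0.0378,0.0024,0,0]]'
python3 -m pendant '[[0,0,0,0],[0,0,0,0],[0,0,0,0]]'
python3 - <<'E'
from h import *
d=r.camera('wrist'); 
for t in('bottle','oblong_plate'):
    l=r.outline_of(t,'wrist'); print(t,[(round(o['score'],2),np.round(o['bbox'])) for o in l])
    if l: print(fit(t,[(d,l[0]['mask'])],.008 if t=='bottle' else 0,None,(0,) if t=='bottle' else (.06,.2)))
d=r.camera('top'); l=r.outline_of('square_plate','top'); print(fit('square_plate',[(d,l[0]['mask'])],0,None,(.25,.4)))
d=r.camera('scene'); cv2.imwrite('pics/scene5.png',d['img'][:,:,::-1]); l=r.outline_of('square_plate','scene'); print(fit('square_plate',[(d,l[0]['mask'])],0,None,(.25,.4)))
for t in('vial','cup'):
    l=r.outline_of(t,'scene'); print(t,l and fit(t,[(d,l[0]['mask'])],.008))
E
python3 go.py .4552,.285,.048
```

```text
time: 29.35
ee_pos: [0.4541, 0.2869, 0.1437]
eef_rot: [0.686, 0.727, -0.001, -0.0]
ft_force: [1.4, -0.3, 1.5]
width: 0.0651
grip_force: 0.0
time: 29.6
ee_pos: [0.4543, 0.2851, 0.144]
eef_rot: [0.686, 0.728, -0.001, -0.0]
ft_force: [0.4, -0.7, 0.7]
width: 0.0653
grip_force: 0.0
bottle []
oblong_plate [(0.89, array([284., 194.,  86., 148.]))]
(array([0.4575, 0.287 , 0.046 ]), np.float64(0.602))
(array([0.6405, 0.1652, 0.241 ]), np.float64(0.968))
(array([0.6518, 0.1227, 0.5744]), np.float64(0.391))
vial (array([ 0.6404, -0.1276,  0.    ]), np.float64(0.896))
cup (array([ 0.4551, -0.2896,  0.    ]), np.float64(0.882))
t 30.05 p [0.4552 0.2851 0.1454] phi 1.6279 tilt [-0.0003  0.0004] w 0.0654 q [ 0.2   0.37 -1.    1.77  0.33  1.19 -0.84]
turn 0.0 rows 0.0 then shift [-0.0001 -0.      0.0974] rows 3.0
```

View pics/scene5.png

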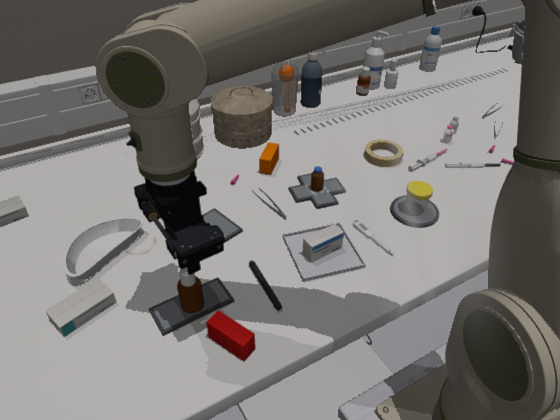

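```bash
python3 -m pendant '[[0,0,0.03,0],[0,0,0.03,0],[0,0,0.025,0],[0,0,0.012,0],[0,0,0,0],[0,0,0,0]]'
python3 -m pendant '[[0,0,0,0],[0,0,0,0],[0,0,0,0],[0,0,0,0],[0,0,0,0],[0,0,0,0],[0,0,0,0]]' 0 25
python3 go.py
python3 -m pendant '[[0,0,-0.01,0],[0,0,-0.02,0],[0,0,-0.03,0],[0,0,-0.03,0],[0,0,0,0],[0,0,0,0],[0,0,0,0]]'
python3 go.py .6395,.165,.138 .6395,.165,.048
```

```text
time: 30.55
ee_pos: [0.455, 0.2859, 0.0488]
eef_rot: [0.686, 0.727, -0.0, -0.0]
ft_force: [-0.1, 0.1, -0.3]
width: 0.065
grip_force: 0.0
time: 31.13
ee_pos: [0.4553, 0.2859, 0.0491]
eef_rot: [0.686, 0.727, 0.0, 0.0]
ft_force: [-1.2, -0.4, 6.3]
width: 0.0438
grip_force: 24.6
t 31.13 p [0.4553 0.2859 0.0491] phi 1.6288 tilt [0.0002 0.001 ] w 0.0438 q [ 0.12  0.49 -0.92  1.85  0.46  1.02 -0.93]
time: 31.72
ee_pos: [0.4548, 0.2851, 0.1381]
eef_rot: [0.686, 0.727, -0.0, 0.0]
ft_force: [0.1, 0.4, -1.2]
width: 0.0442
grip_force: 24.5
t 31.72 p [0.4548 0.2851 0.1381] phi 1.6285 tilt [-0.0007 -0.    ] w 0.0442 q [ 0.19  0.38 -0.99  1.77  0.34  1.18 -0.85]
turn 0.0 rows 0.0 then shift [-1.306e-01  1.774e-01  1.000e-04] rows 6.0
turn 0.0 rows 0.0 then shift [0.   0.   0.09] rows 3.0
```

```bash
python3 -m pendant '[[-0.0187,0.0253,0,0],[-0.0187,0.0253,0,0],[-0.0187,0.0253,0,0],[-0.0187,0.0253,0,0],[-0.0187,0.0253,0,0],[-0.0187,0.0253,0,0],[-0.0187,0.0253,0,0],[0,0,0,0]]'
python3 -m pendant '[[0,0,0,0],[0,0,0.03,0],[0,0,0.03,0],[0,0,0.02,0],[0,0,0.006,0],[0,0,0.003,0],[0,0,0,0],[0,0,0,0]]'
python3 go.py .6395,.165,.048
```

```text
time: 32.38
ee_pos: [0.6433, 0.1586, 0.1356]
eef_rot: [0.689, 0.725, -0.001, 0.001]
ft_force: [0.6, -1.5, -0.7]
width: 0.0441
grip_force: 24.5
time: 33.05
ee_pos: [0.6387, 0.1661, 0.0496]
eef_rot: [0.686, 0.728, -0.0, -0.0]
ft_force: [-0.4, -0.4, -1.0]
width: 0.0436
grip_force: 24.6
t 33.05 p [0.6387 0.1661 0.0496] phi 1.6303 tilt [ 0.0002 -0.0003] w 0.0436 q [ 0.24  0.71 -0.81  1.51  0.54  1.15 -0.6 ]
turn 0.0 rows 0.0 then shift [-0.0012  0.0008  0.0016] rows 1.0
```

```bash
python3 -m pendant '[[0,0,0.001,0],[0,0,0,0],[0,0,0,0]]'
python3 -m pendant '[[0,0,0,0],[0,0,0,0],[0,0,0,0],[0,0,0,0],[0,0,0,0]]' 0.75
python3 -m pendant '[[0,0,-0.02,0],[0,0,-0.03,0],[0,0,-0.04,0],[0,0,0,0],[0,0,0,0]]'
python3 go.py .4535,-.0175,.137 .4535,-.0175,.021
```

```text
time: 33.3
ee_pos: [0.6392, 0.1659, 0.0491]
eef_rot: [0.686, 0.728, 0.0, -0.0]
ft_force: [-2.5, -0.4, 5.3]
width: 0.0436
grip_force: 24.8
time: 33.72
ee_pos: [0.6393, 0.165, 0.0482]
eef_rot: [0.686, 0.727, -0.0, 0.0]
ft_force: [1.1, -0.4, 0.2]
width: 0.0638
grip_force: 0.0
time: 34.13
ee_pos: [0.6406, 0.1658, 0.141]
eef_rot: [0.686, 0.727, 0.002, 0.001]
ft_force: [-1.4, 0.5, -1.0]
width: 0.0649
grip_force: 0.0
t 34.13 p [0.6406 0.1658 0.141 ] phi 1.6286 tilt [0.0007 0.0045] w 0.0649 q [ 0.27  0.62 -0.85  1.44  0.47  1.29 -0.56]
turn 0.0 rows 0.0 then shift [-0.1722 -0.1974  0.004 ] rows 7.0
turn 0.0 rows 0.0 then shift [0.    0.    0.116] rows 3.0
```

```bash
python3 -m pendant '[[-0.0214,-0.0245,0,0],[-0.0214,-0.0245,0,0],[-0.0214,-0.0245,0,0],[-0.0214,-0.0245,0,0],[-0.0214,-0.0245,0,0],[-0.0214,-0.0245,0,0],[-0.0214,-0.0245,0,0],[-0.0214,-0.0245,0,0]]'
python3 -m pendant '[[0,0,0,0],[0,0,0,0],[0,0,0,0]]'
python3 - <<'E'
from h import *
for c in('scene','top'):
    d=r.camera(c)
    for t,z in(('bottle',.008),('carton',.003)):
        l=r.outline_of(t,c); print(c,t,[(round(o['score'],2),np.round(o['bbox'])) for o in l])
        if t=='carton': l=[o for o in l if np.hypot(*(o['bbox'][:2]-np.array((323,243))))<15] if c=='scene' else []
        if l: print(fit(t,[(d,l[0]['mask'])],z,None,(0,) if t=='bottle' else (0.06,.2)))
E
python3 go.py .4535,-.0175,.021
```

```text
time: 34.8
ee_pos: [0.4517, -0.0183, 0.1371]
eef_rot: [0.687, 0.727, -0.0, -0.001]
ft_force: [0.0, -0.3, 0.9]
width: 0.0651
grip_force: 0.0
time: 35.05
ee_pos: [0.4537, -0.0171, 0.1381]
eef_rot: [0.687, 0.727, 0.0, 0.0]
ft_force: [0.4, 0.5, -0.3]
width: 0.0654
grip_force: 0.0
scene bottle [(0.63, array([207., 213.,  20.,  39.]))]
(array([0.64  , 0.1648, 0.    ]), np.float64(0.878))
scene carton [(0.8, array([268., 158.,  19.,  30.])), (0.68, array([325., 240.,  42.,  38.])), (0.57, array([171., 192.,  23.,  38.]))]
(array([ 0.4518, -0.0174,  0.1232]), np.float64(0.916))
top bottle [(0.61, array([211., 182.,  22.,  19.]))]
(array([0.6402, 0.1642, 0.    ]), np.float64(0.946))
top carton [(0.86, array([310., 120.,  33.,  35.])), (0.81, array([203., 120.,  30.,  35.])), (0.7, array([170., 304.,  28.,  42.]))]
t 35.35 p [ 0.4539 -0.0162  0.1382] phi 1.6304 tilt [ 0.0009 -0.0001] w 0.0654 q [ 0.88  0.13 -0.98  1.97  0.12  1.1  -0.09]
turn 0.0 rows 0.0 then shift [-0.0013 -0.0005  0.1172] rows 3.0
```

```bash
python3 -m pendant '[[0,0,0.035,0],[0,0,0.035,0],[0,0,0.03,0],[0,0,0.0165,0],[0,0,0,0],[0,0,0,0]]'
python3 -m pendant '[[0,0,0,0],[0,0,0,0],[0,0,0,0],[0,0,0,0],[0,0,0,0],[0,0,0,0],[0,0,0,0],[0,0,0,0]]' 0 15
python3 -m pendant '[[0,0,-0.01,0],[0,0,-0.02,0],[0,0,-0.03,0],[0,0,-0.035,0],[0,0,0,0],[0,0,0,0],[0,0,0,0]]'
python3 go.py .4582,.2855,.116 .4582,.2855,.026
```

```text
time: 35.85
ee_pos: [0.4533, -0.0163, 0.0216]
eef_rot: [0.686, 0.728, -0.0, -0.001]
ft_force: [0.2, 0.3, 0.3]
width: 0.0651
grip_force: 0.0
time: 36.52
ee_pos: [0.4538, -0.0173, 0.0221]
eef_rot: [0.686, 0.727, -0.0, 0.0]
ft_force: [-1.8, -0.3, 5.5]
width: 0.0317
grip_force: 14.9
time: 37.1
ee_pos: [0.4532, -0.0174, 0.1166]
eef_rot: [0.686, 0.727, -0.0, 0.0]
ft_force: [0.5, -1.2, -0.9]
width: 0.0321
grip_force: 14.9
t 37.1 p [ 0.4532 -0.0174  0.1166] phi 1.6285 tilt [-0.0006 -0.0003] w 0.0321 q [ 0.88  0.17 -0.99  2.    0.16  1.06 -0.13]
turn 0.0 rows 0.0 then shift [0.3021 0.0225 0.0006] rows 8.0
turn 0.0 rows 0.0 then shift [0.   0.   0.09] rows 3.0
```

```bash
python3 -m pendant '[[0.0378,0.0028,0,0],[0.0378,0.0028,0,0],[0.0378,0.0028,0,0],[0.0378,0.0028,0,0],[0.0378,0.0028,0,0],[0.0378,0.0028,0,0],[0.0378,0.0028,0,0],[0.0378,0.0028,0,0]]'
python3 -m pendant '[[0,0,0,0],[0,0,0,0]]'; python3 go.py .4582,.2855,.026
python3 -m pendant '[[0,0,0.03,0],[0,0,0.03,0],[0,0,0.02,0],[0,0,0.006,0],[0,0,0.0025,0],[0,0,0,0],[0,0,0,0]]'
python3 go.py .4582,.2855,.026
```

```text
time: 37.77
ee_pos: [0.4573, 0.2874, 0.115]
eef_rot: [0.686, 0.727, -0.001, -0.001]
ft_force: [-0.1, 0.0, -0.2]
width: 0.0324
grip_force: 14.9
time: 37.93
ee_pos: [0.4561, 0.2889, 0.1152]
eef_rot: [0.684, 0.729, -0.001, -0.002]
ft_force: [-0.3, -0.9, -2.1]
width: 0.0319
grip_force: 14.9
t 37.93 p [0.4561 0.2889 0.1152] phi 1.6348 tilt [ 0.001  -0.0035] w 0.0319 q [ 0.21  0.44 -1.03  1.79  0.41  1.15 -0.89]
turn 0.0 rows 0.0 then shift [-0.0035  0.0019  0.0892] rows 3.0
time: 38.52
ee_pos: [0.4589, 0.2857, 0.0288]
eef_rot: [0.687, 0.727, 0.0, 0.0]
ft_force: [-0.1, 0.2, -0.9]
width: 0.0318
grip_force: 15.0
t 38.52 p [0.4589 0.2857 0.0288] phi 1.628 tilt [0.0001 0.0005] w 0.0318 q [ 0.14  0.55 -0.94  1.85  0.52  1.01 -0.97]
turn 0.0 rows 0.0 then shift [-0.0001 -0.0007  0.0028] rows 1.0
```

```bash
python3 -m pendant '[[0,0,0.001,0],[0,0,0.001,0],[0,0,0,0],[0,0,0,0]]'
python3 -m pendant '[[0,0,0,0],[0,0,0,0],[0,0,0,0],[0,0,0,0],[0,0,0,0],[0,0,0,0]]' 0.7
python3 -m pendant '[[0,0,-0.02,0],[0,0,-0.03,0],[0,0,-0.04,0],[0,0,-0.04,0],[0,0,0,0],[0,0,0,0]]'
python3 go.py .4535,-.0175,.16
```

```text
time: 38.85
ee_pos: [0.4588, 0.286, 0.0267]
eef_rot: [0.686, 0.727, 0.0, 0.0]
ft_force: [0.8, -1.1, 0.4]
width: 0.0319
grip_force: 14.9
time: 39.35
ee_pos: [0.4584, 0.2861, 0.0263]
eef_rot: [0.686, 0.727, -0.0, 0.0]
ft_force: [0.4, 1.4, -0.9]
width: 0.0588
grip_force: 0.0
time: 39.85
ee_pos: [0.4595, 0.2868, 0.1585]
eef_rot: [0.686, 0.727, 0.002, 0.001]
ft_force: [-0.4, -0.5, -0.5]
width: 0.0608
grip_force: 0.0
t 39.85 p [0.4595 0.2868 0.1585] phi 1.6285 tilt [0.001 0.004] w 0.0608 q [ 0.24  0.39 -1.06  1.74  0.36  1.22 -0.85]
turn 0.0 rows 0.0 then shift [-0.3034 -0.0235 -0.0015] rows 8.0
```

Move aside over the empty tray and check all four.

```bash
python3 -m pendant '[[-0.0375,-0.003,0,0],[-0.0375,-0.003,0,0],[-0.0375,-0.003,0,0],[-0.0375,-0.003,0,0],[-0.0375,-0.003,0,0],[-0.0375,-0.003,0,0],[-0.0375,-0.003,0,0],[0,0,0,0]]'
python3 - <<'E'
from h import *
g={'top':dict(cup=(397,258),vial=(331,180),bottle=(211,182),carton=(163,256),round_plate=(393,259),square_plate=(212,187),oblong_plate=(163,256),cross_plate=(328,184)),
'scene':dict(cup=(418,197),vial=(317,180),bottle=(207,213),carton=(190,298),round_plate=(413,212),square_plate=(210,232),oblong_plate=(191,306),cross_plate=(317,190))}
on={'cup':'round_plate','vial':'cross_plate','bottle':'square_plate','carton':'oblong_plate'}
Y={'carton':(0,.2),'oblong_plate':(0,.2),'square_plate':(.2,.4),'cross_plate':(-.2,0)}
ims=[]
for c in g:
    d=r.camera(c); cv2.imwrite(f'pics/{c}6.png',d['img'][:,:,::-1]); K={}
    for t,s in g[c].items():
        l=[o for o in r.outline_of(t,c) if np.hypot(o['bbox'][0]-s[0],o['bbox'][1]-s[1])<14]
        if l: K[t]=l[0]['mask']
    for a,b in on.items():
        print(c,a,a in K and fit(a,[(d,K[a])],.008,None,Y.get(a,(0,))),b,b in K and fit(b,[(d,K[b])],0,[K[a]] if a in K else None,Y.get(b,(0,))))
a=cv2.imread('pics/top6.png')[130:330,120:440]; b=cv2.imread('pics/scene6.png')[120:360,110:470]
cv2.imwrite('pics/chk.png',np.vstack([cv2.resize(a,(480,300)),cv2.resize(b,(480,300))]))
E
```

```text
time: 40.52
ee_pos: [0.4516, 0.0147, 0.1549]
eef_rot: [0.69, 0.724, -0.002, -0.0]
ft_force: [0.2, -1.3, 0.4]
width: 0.0611
grip_force: 0.0
top cup (array([ 0.4574, -0.2904,  0.    ]), np.float64(0.94)) round_plate (array([ 0.4567, -0.2896,  0.    ]), np.float64(0.869))
top vial (array([ 0.6449, -0.1312,  0.    ]), np.float64(0.949)) cross_plate (array([ 0.6421, -0.1313, -0.1965]), np.float64(0.934))
top bottle (array([0.6397, 0.1642, 0.    ]), np.float64(0.942)) square_plate (array([0.6391, 0.1642, 0.237 ]), np.float64(0.965))
top carton (array([0.4581, 0.284 , 0.0696]), np.float64(0.915)) oblong_plate (array([0.458 , 0.2855, 0.0474]), np.float64(0.925))
scene cup (array([ 0.4544, -0.2885,  0.    ]), np.float64(0.889)) round_plate (array([ 0.4533, -0.2868,  0.    ]), np.float64(0.928))
scene vial False cross_plate False
scene bottle (array([0.6352, 0.1668, 0.    ]), np.float64(0.875)) square_plate (array([0.6373, 0.1658, 0.2401]), np.float64(0.95))
scene carton (array([0.4568, 0.2849, 0.0614]), np.float64(0.954)) oblong_plate (array([0.4572, 0.2867, 0.0377]), np.float64(0.939))
```

View pics/chk.png

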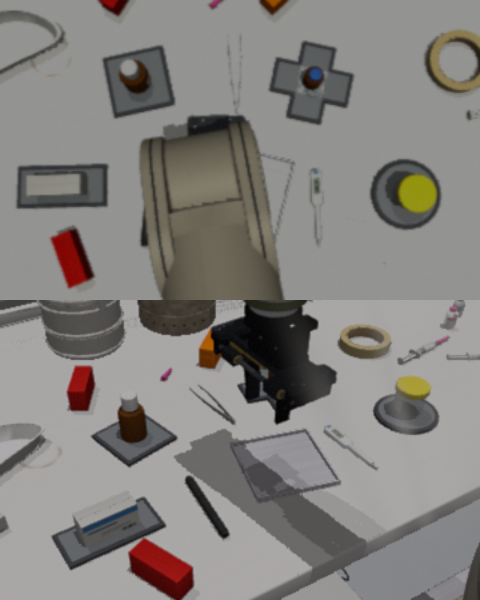

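The picture shows all four containers upright near the middle of their own plates, with the tray empty and the arm clear of everything.

```bash
python3 -m pendant '[[0,0,0,0],[0,0,0,0],[0,0,0,0],[0,0,0,0]]'; python3 -c "
from bench import r
print(r.close_job())"
```

```text
time: 41.75
ee_pos: [0.4527, 0.0228, 0.1564]
eef_rot: [0.686, 0.727, -0.0, 0.0]
ft_force: [0.3, 1.2, -0.9]
width: 0.0608
grip_force: 0.0
the job is handed in; nothing more can be done
None
```

The job is handed in at about 42 s: the cup, bottle, vial and carton each stand upright on their own plates, about 3 mm or less off centre by the camera fits, with the carton lengthwise to within about 1.5°.

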